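# Fetch the bone from behind the specimen boxes and refile them

### The arm

A 6-joint arm with a two-finger parallel gripper is mounted at the origin on the work surface. World frame = base frame: x ahead of the robot, y to its left, z up, the work surface at z = 0. Lengths are in m, angles in rad, forces in N, time in s.
With the tool pointing down it reaches from about 0.35 to 0.725 m from the base axis. Payload 6 kg.
Tool frame: the origin (TCP) lies midway between the tips of the shut fingers; the grasp point (between the pads) lies 19 mm behind it; z points along the fingers, y is the line along which they close (so a half turn about z gives the same grasp; the last joint's range is limited). The gripper opens to 85 mm and grips with 20 to 120 N. Pads are 22 mm wide; open, the fingers measure 114 mm over their backs; the gripper's body (76 mm by 85 mm) begins 54 mm behind the grasp point. The pads swing forward as they close: fully open they stand 13 mm farther back than shut.
Start: joints at [-0.874, 0.04, 0.085, 0, -1.615, -0.334], TCP at [0.213, -0.561, 0.231] pointing down, gripper open.
Joint ranges: [-2.56, 2.56], [-1.29, 2.01], [-1.08, 1.49], [-3.29, 1.98], [-2.81, -0.18], [-2.99, 2.99]. Speed limits (rad/s): [2.57, 2.57, 3.01, 3.14, 3.14, 3.14].

### API

Orientations are given as a 3x3 rotation matrix whose columns are the frame's x, y, z axes.
In Python, from bench import monitor, cams, sign_off, models gives the robot as it stands. The module is installed in compiled form; this text tells all that it offers.
- The arm moves only by the shell command python3 -m crank 'ROWS'. ROWS is text: rows parted by semicolons, each of 7 numbers parted by spaces: the shift along the tool's x, y, z in units of 25 mm (1.0 is 25 mm), then the turn, a rotation vector about the tool's x, y, z in rad, then the closure, from -1 (fully open) to 1 (shut). In form: dx dy dz wx wy wz hand; .... A call has 1 to 12 rows; each row shifts and turns the commanded pose from where the row before left it, along the tool's axes as they then stand; what a row does not reach is not made up. A row lasts 1/10 s, in which the tool goes at most 50 mm and 8.59 degrees, less where a joint would pass 70% of its speed; a pose out of reach is approached as far as the arm can. A call is refused whole if a number of a shift passes 1 or a number of a turn 0.15, either way. A call with a gripper value outside its range is refused whole. The fingers move at their own pace and stop on an object; the grip force is fixed at half the most. Time passes only in rows, so rows that do not move let the fingers close. It gives the time, the measured TCP pose, the force, the opening and the grip force at its end, in the units of the state.
- monitor.get_state(): the state, without advancing time (a new reading comes with each control period).
- cams.snapshot(name): name is "side" or "top"; returns (picture, depth): 400x640x3 uint8, blue, green, red; 400x640 float32, m along the optical axis (not along the pixel's ray), 0 where there is no reading.
- cams.camera_model(name): a dict with "fx", "fy", "cx", "cy" (pixels), "rvec" (rotation vector, rad) and "tvec" (3), from world to camera coordinates, as OpenCV has them. Camera axes: x right, y down, z forward; pixel columns grow to the right and rows downward; lengths in m; the calibration is good to about 2 mm. A picture is of the moment at which its call begins. camera_model takes no time and is no camera call.
- sign_off(): hands the job in; it is judged then, once.
Trained networks look in the newest picture that a camera, given by its name, has taken for a name from the list of things; names that differ only in an ending like _2 or _b are one class to them, and where a whole thing is asked for, a point or a joint stands for the part that bears it (a point fixed in the world has none). Each returns a list of dicts, best first, with "conf" (0 to 1); they miss things now and then, are a little off and sometimes report something else, mostly with a low value. They report only what shows in the picture. A call takes as long as a camera call. They do not tell look-alikes from the thing itself.
- models.boxes_of(name, camera): "location" ([x, y, z] in m, in world coordinates, good to about 4 mm: the middle of the surface that is visible of it).
The state is a dict: "time_s": time; "q": joint angles; "joint_velocities": joint speeds; "tau": joint torques, N m; "tcp_pos": TCP position; "eef_rot": TCP orientation; "force": force on the tool from outside, world axes, zero at the start; "moment": the same for the moment, N m; "opening": finger opening in m; "grip_force": force on a finger pad.
Only numpy, scipy, OpenCV 4.12 (cv2) and the standard library are available. Lean on these libraries where they do the work, as an engineer would, in place of code of your own. Each camera call takes 0.05 s, during which the arm holds its last target. There are 200 camera calls.

### The job

Stand the three specimen boxes from the rack upright on the grey mat, and only then lift the long bone from behind them and lay it along the dark strip in the middle of the blue sheet. Next stand the boxes back in their row in the rack, square and upright: white against the fixed end wall, green next, brown last; then slide the orange end stop up so that the row is packed snug. Leave the little clay pot alone.

Things in the scene. Friction and masses are not known exactly. Their poses are not given: they have to be found in the camera images.
- rack: Fixed steel filing rack. Origin: underside, on the table. Floor plate x -105..95, y -120..120, 6 mm thick (things stand at z 6 mm). Box row along y at x = -45 mm, between dark lines at x = -86 and -6. Fixed blue end wall at the +y end: x -81..-9, inner face y = 100, 12 thick, top z 96. Bone lies behind the row, near x = 20; back panel at x 87..95, top z 46. No front lip. Place and yaw vary.
- stop (a joint): Slide of the orange end stop along rack +y, 0 (open) to 0.09 m; stays where left, friction about 2 N. Its pushing face is at rack y = -75 mm + value, so the room between wall and stop is 175 mm - value; three boxes packed tight take 102 mm (value 0.073). Starts at 0 to 0.02.
- stop_grip (a point): Middle of the upright round black knob (22 mm diameter, 32 mm high) on top of the orange stop plate (72 mm wide in rack x, 12 mm thick, top 88 mm above the table). The point is 106 mm above the table, the knob's top 120 mm; it lies 6 mm to rack -y of the pushing face. Pinch the knob from above.
- box_white: Slim upright specimen box, white with a grey label, 60 (x) x 34 (y) x 95 mm high, about 0.2 kg, rigid, closed. Starts standing in the rack's row in any of the three places, its x axis along the rack's x within 0.05 rad. Origin: centre of its underside; z up. Grip it across its 60 mm depth (along x), near the top: its neighbours stand close in y.
- box_green: Slim upright specimen box, dark green with a pale label, 60 (x) x 34 (y) x 95 mm high, about 0.2 kg, rigid, closed. Starts standing in the rack's row in any of the three places, its x axis along the rack's x within 0.05 rad. Origin: centre of its underside; z up. Grip it across its 60 mm depth (along x), near the top: its neighbours stand close in y.
- box_brown: Slim upright specimen box, brown cardboard with a pale label, 60 (x) x 34 (y) x 95 mm high, about 0.2 kg, rigid, closed. Starts standing in the rack's row in any of the three places, its x axis along the rack's x within 0.05 rad. Origin: centre of its underside; z up. Grip it across its 60 mm depth (along x), near the top: its neighbours stand close in y.
- bone: Ivory-coloured long bone, 130 mm long along its y axis, lying along the rack's y within 0.05 rad. Round shaft, diameter 20 mm, its axis 12.5 mm above the underside, between knobbly ends 44 mm wide (x) and 25 mm high. About 0.12 kg. Origin: at the underside, below its middle; z up. Grip the shaft's middle, across x.
- mat_side: Fixed flat grey mat, 150 (x) x 200 (y) mm, 3 mm thick: the side area for the boxes. Origin: centre of the underside, on the table. It is to the left or the right of the rack; its yaw varies.
- mat_exam: Fixed flat blue sheet, 150 (x) x 200 (y) mm, 3 mm thick, on the rack's other side, with a dark blue strip 50 x 140 mm along y printed in its middle. Origin: centre of the underside, on the table. Its yaw varies.
- pot: Small terracotta pot, 74 mm wide, 70 mm high, standing beyond one of the mats on the table. Origin: centre of the underside. Not to be moved.
Mind the look-alikes: they are no part of the job. What is shaped like the box_brown but purple is not meant.

How it is judged:
By the outcome, as a careful person would: the job done as asked, in the order asked, and still so for the second after the job is handed in, with the robot touching nothing.
It also fails if it takes over 131 s, if anything falls off the work surface, if the arm or the gripper's body presses on something with over 40 N, if the wrist force passes 120 N, or if a joint passes its speed limit or range.

## Working session

There is one attempt and no reset: what is moved stays moved. The work goes in short steps, Python scripts to look and compute and a shell command to move; the robot and the scene stay as the last step left them, time stands still between calls to the robot, and variables do not carry over. Pictures are saved under pics/ and viewed, at most 14 in all, crops included, and the job is handed in when it is done.

```bash
mkdir -p pics; ls; python3 - <<'E'
from bench import monitor,cams,models
import cv2
s=monitor.get_state();print(s['time_s'],s['tcp_pos'],s['eef_rot'],s['opening'])
for c in('top','side'):
    p,d=cams.snapshot(c);cv2.imwrite(f'pics/{c}0.png',p)
    import numpy as np;np.save(f'pics/{c}0.npy',d)
    m=cams.camera_model(c);print(m)
    for n in('rack','stop','stop_grip','box_white','box_green','box_brown','bone','mat_side','mat_exam','pot'):
        r=models.boxes_of(n,c)
        for o in r[:4]:
            R=cv2.Rodrigues(np.array(m['rvec'],float))[0];q=R@np.array(o['location'])+np.array(m['tvec']).ravel()
            print(c,n,round(o['conf'],2),np.round(o['location'],3),int(m['fx']*q[0]/q[2]+m['cx']),int(m['fy']*q[1]/q[2]+m['cy']))
E
```

```text
pics
0.0 [ 0.21290489 -0.5606036   0.23026885] [[-9.34885923e-01 -3.54947621e-01 -7.04610917e-04]
 [-3.54948311e-01  9.34884515e-01  1.62493743e-03]
 [ 8.19621608e-05  1.76923158e-03 -9.99998432e-01]] 0.08564110127161075
{'fx': 485.0461687283437, 'fy': 485.0461687283437, 'cx': 323.5408987402221, 'cy': 189.6320994873003, 'rvec': array([ 2.09186996, -2.15695398,  0.1677909 ]), 'tvec': array([-0.02687077,  0.52188671,  1.51556074])}
top rack 0.57 [ 0.549 -0.038  0.01 ] 321 183
top rack 0.15 [0.456 0.307 0.002] 218 214
top stop 0.66 [0.673 0.309 0.046] 214 147
top stop 0.63 [ 0.485 -0.104  0.014] 342 201
top stop_grip 0.75 [ 0.487 -0.11   0.012] 344 200
top box_white 0.49 [0.49  0.043 0.106] 295 196
top box_green 0.78 [0.483 0.002 0.102] 308 199
top box_brown 0.84 [ 0.674 -0.405  0.094] 436 135
top box_brown 0.83 [ 0.484 -0.048  0.105] 325 198
top bone 0.81 [ 0.554 -0.061  0.027] 328 180
top mat_side 0.8 [0.452 0.305 0.   ] 218 215
top mat_side 0.36 [0.486 0.04  0.105] 296 198
top mat_exam 0.61 [ 0.488 -0.323  0.004] 409 199
top pot 0.81 [0.674 0.309 0.048] 214 146
top pot 0.31 [0.489 0.045 0.104] 295 197
{'fx': 435.81714763911333, 'fy': 435.81714763911333, 'cx': 324.3089900651055, 'cy': 194.46425287984133, 'rvec': array([ 0.58191381, -2.50252978,  1.387968  ]), 'tvec': array([0.4470953 , 0.21141019, 1.00545825])}
side stop 0.81 [ 0.467 -0.087  0.079] 348 192
side stop_grip 0.54 [ 0.472 -0.09   0.076] 347 192
side box_white 0.77 [0.47  0.047 0.096] 326 211
side box_green 0.79 [0.465 0.009 0.089] 334 206
side box_brown 0.94 [ 0.465 -0.038  0.094] 341 196
side box_brown 0.7 [ 0.67  -0.4    0.056] 330 142
side box_brown 0.7 [ 0.275 -0.406  0.054] 443 165
side box_brown 0.56 [0.671 0.179 0.062] 230 229
side mat_side 0.61 [0.46  0.322 0.003] 273 313
side mat_exam 0.76 [ 0.48  -0.316  0.004] 371 177
side pot 0.87 [0.667 0.316 0.048] 196 267
```

```bash
python3 - <<'E'
import cv2
p=cv2.imread('pics/top0.png');cv2.imwrite('pics/top0b.png',cv2.resize(p[80:300,160:480],None,fx=2.5,fy=2.5,interpolation=2))
E
```

```text
(no output)
```

View pics/top0b.png

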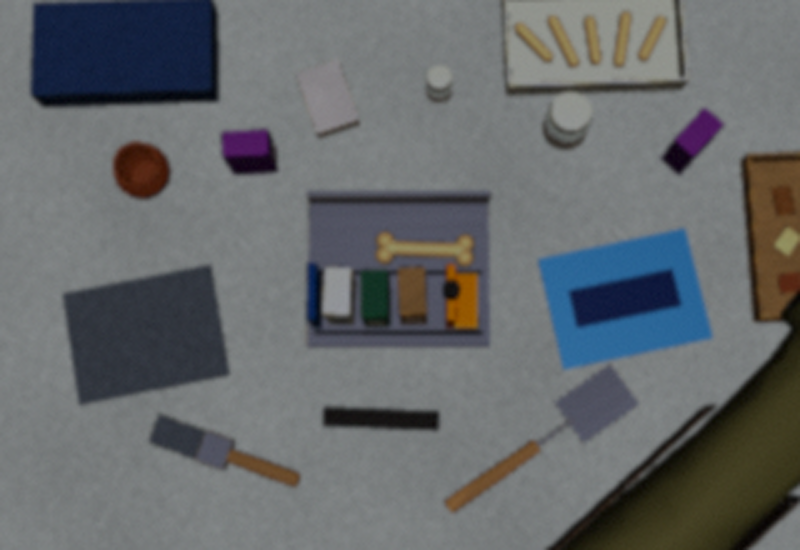

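View pics/side0.png

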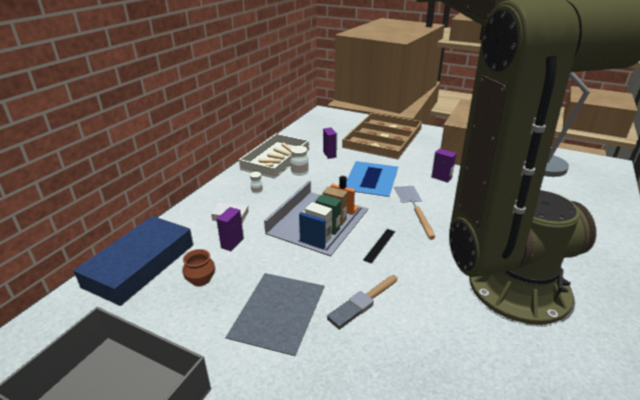

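The top crop (scale 2.5, offset 160,80) shows the blue wall on the left at crop (314,295), then white (337,292), green (375,296) and brown (412,292). The orange stop is at (462,300) with its knob at (452,289), and the bone is at (426,248). The grey mat is at (147,335), the blue sheet at (625,300) and the pot at (140,168).

Candidates for what I want, with full-image pixels:
- **box_brown:** brown in the rack (325,197), purple at (260,140), (436,135) and side view (443,165). I choose the one in the rack.
- **bone:** the one in the rack (330,179), or the small bones in the tray near (397,95). I choose the rack bone.
- **mat_side:** the grey mat (219,214), not the dark bar (312,247).

```bash
cat > h.py <<'E'
import numpy as np,cv2
from bench import monitor,cams,models
def cloud(c,d):
    m=cams.camera_model(c);R=cv2.Rodrigues(np.array(m['rvec'],float))[0];t=np.array(m['tvec']).ravel()
    v,u=np.mgrid[:400,:640]
    P=np.stack([(u-m['cx'])/m['fx']*d,(v-m['cy'])/m['fy']*d,d],-1)
    return (P-t)@R
def proj(c,X):
    m=cams.camera_model(c);return cv2.projectPoints(np.array(X,float).reshape(-1,1,3),m['rvec'],m['tvec'],np.array([[m['fx'],0,m['cx']],[0,m['fy'],m['cy']],[0,0,1.]]),None)[0][:,0]
def rect(W,mask):
    mask=cv2.morphologyEx(mask.astype(np.uint8),cv2.MORPH_OPEN,np.ones((2,2)))
    n,l,st,_=cv2.connectedComponentsWithStats(mask)
    if n<2:return None
    k=1+st[1:,4].argmax();q=W[l==k]
    (cx,cy),(w,h),a=cv2.minAreaRect((q[:,:2]*1000).astype(np.float32))
    return dict(c=(round(cx,1),round(cy,1)),med=np.round(q.mean(0)*1000,1),wh=(round(w),round(h)),a=round(a,2),z=round(float(np.median(q[:,2])*1000),1),n=len(q))
def seg(c,p,W):
    h=cv2.cvtColor(p,cv2.COLOR_BGR2HSV).astype(int);H,S,V=h[...,0],h[...,1],h[...,2];z=W[...,2]
    box=lambda x0,x1,y0,y1:(W[...,0]>x0)&(W[...,0]<x1)&(W[...,1]>y0)&(W[...,1]<y1)
    return H,S,V,z,box
E
python3 - <<'E'
from h import *
p=cv2.imread('pics/top0.png');d=np.load('pics/top0.npy');W=cloud('top',d)
H,S,V,z,box=seg('top',p,W)
R=box(.40,.66,-.18,.12)
hi=R&(z>.08)
for n,u,v in[('w',295,197),('g',310,199),('b',325,197),('stop',347,201),('knob',341,196),('bone',330,179),('mat',218,214),('exam',409,199),('wall',285,198)]:
    print(n,p[v,u],np.round(W[v,u],3))
print('white',rect(W,hi&(S<60)&(V>110)))
print('green',rect(W,hi&(H>50)&(H<90)&(S>90)))
print('brown',rect(W,hi&(H>5)&(H<25)&(S>60)&(V<190)&(box(.4,.6,-.075,-.02))))
print('orange',rect(W,(z>.07)&R&(S>200)&(H<25)))
print('knob',rect(W,R&(z>.1)&(V<70)&box(.4,.6,-.13,-.06)))
print('bone',rect(W,R&(z>.013)&(H>10)&(H<30)&(S>40)&(W[...,0]>.52)))
print('mat',rect(W,box(.3,.65,.18,.45)&(V<100)&(z<.02)))
print('exam',rect(W,box(.3,.65,-.45,-.2)&(H>95)&(H<125)&(S>120)&(z<.02)))
print('strip',rect(W,box(.3,.65,-.45,-.2)&(H>95)&(H<130)&(V<130)&(S>120)&(z<.02)))
print('back',rect(W,R&(z>.025)&(W[...,0]>.58)&(z<.06)))
print('wall',rect(W,R&(H>95)&(H<125)&(S>120)&(z>.08)))
for n in((60,110),(70,100)): print('floor',rect(W,box(.40,.66,-.2,.13)&(z<.011)&(V<120)))
cv2.imwrite('pics/rk.png',cv2.resize(p[150:225,270:370],None,fx=8,fy=8,interpolation=cv2.INTER_NEAREST))
E
```

```text
w [149 146 144] [0.489 0.045 0.109]
g [37 48 18] [ 0.483 -0.001  0.101]
b [44 73 99] [ 0.487 -0.047  0.103]
stop [  3  88 149] [ 0.485 -0.118  0.018]
knob [19 20 20] [ 0.486 -0.096  0.121]
bone [ 95 137 145] [ 0.557 -0.065  0.036]
mat [61 53 49] [0.458 0.306 0.006]
exam [60 24 15] [ 0.487 -0.321  0.006]
wall [72 31  5] [0.49  0.077 0.092]
white {'c': (492.1, 45.6), 'med': array([490.4,  44.7,  99.5]), 'wh': (30, 56), 'a': 85.9, 'z': 100.9, 'n': 196}
green {'c': (381.4, -20.1), 'med': array([481.4,  -2.9, 112.5]), 'wh': (267, 38), 'a': 9.82, 'z': 101.2, 'n': 187}
brown {'c': (392.1, -52.6), 'med': array([485.6, -48.8, 107. ]), 'wh': (279, 33), 'a': 2.25, 'z': 101.0, 'n': 210}
orange {'c': (472.3, -97.3), 'med': array([468.4, -96.9,  61.3]), 'wh': (8, 36), 'a': 87.85, 'z': 83.1, 'n': 30}
knob {'c': (487.5, -96.6), 'med': array([487. , -95.9, 108.3]), 'wh': (13, 19), 'a': 6.88, 'z': 119.5, 'n': 33}
bone {'c': (413.6, -57.9), 'med': array([553.7, -66.3,  29.2]), 'wh': (129, 320), 'a': 86.57, 'z': 26.8, 'n': 318}
mat {'c': (421.5, 166.6), 'med': array([455.6, 302.4,   9.7]), 'wh': (526, 213), 'a': 75.57, 'z': 3.5, 'n': 2768}
exam {'c': (436.0, -225.1), 'med': array([ 483.6, -325.8,    6.8]), 'wh': (190, 453), 'a': 25.52, 'z': 3.3, 'n': 2676}
strip {'c': (409.0, -210.9), 'med': array([ 484.3, -326.2,    8.3]), 'wh': (97, 421), 'a': 33.24, 'z': 3.6, 'n': 687}
back {'c': (483.7, -92.3), 'med': array([622.2, -34.8,  52.4]), 'wh': (406, 227), 'a': 21.61, 'z': 40.2, 'n': 286}
wall {'c': (383.6, 21.7), 'med': array([486.7,  72.1, 124.2]), 'wh': (308, 36), 'a': 25.94, 'z': 94.6, 'n': 78}
floor {'c': (438.6, -27.6), 'med': array([530.2, -33.6,  15.3]), 'wh': (248, 369), 'a': 88.36, 'z': 6.6, 'n': 2235}
floor {'c': (438.6, -27.6), 'med': array([530.2, -33.6,  15.3]), 'wh': (248, 369), 'a': 88.36, 'z': 6.6, 'n': 2235}
```

View pics/rk.png

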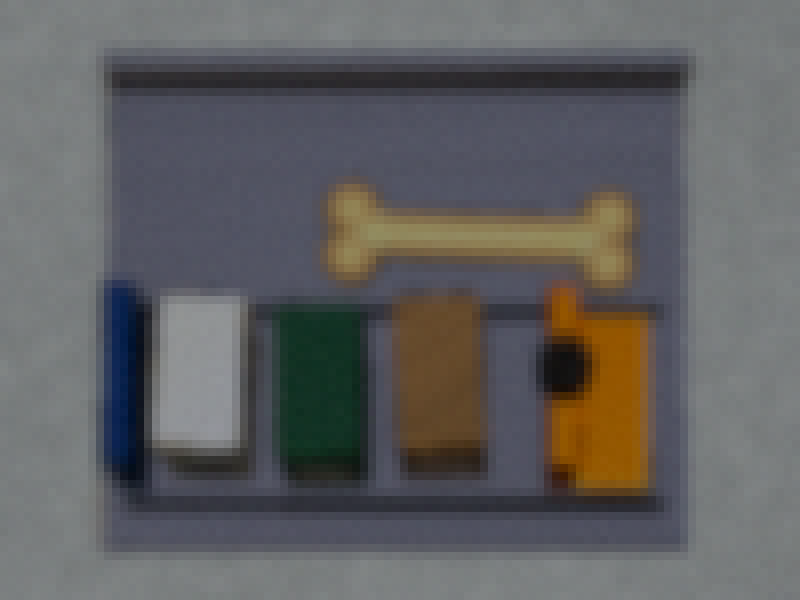

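The close crop shows white, green and brown in the rack in that order. The bone is the large one behind them, at full-image (330,179). Depth has outliers, so I'll measure with colour masks intersected with planes of known height.

```bash
cat >> h.py <<'E'
def ortho(c,p,zz,x0,x1,y0,y1):
    """1 mm per pixel; row = x1-x, col = y1-y (mm)"""
    w=np.array([[x1,y1],[x1,y0],[x0,y0],[x0,y1]],float)
    src=proj(c,np.c_[w/1000,np.full(4,zz)]).astype(np.float32)
    dst=np.array([[0,0],[y1-y0,0],[y1-y0,x1-x0],[0,x1-x0]],np.float32)
    return cv2.warpPerspective(p,cv2.getPerspectiveTransform(src,dst),(y1-y0,x1-x0),flags=cv2.INTER_LINEAR)
def fit(c,p,zz,win,f):
    o=ortho(c,p,zz,*win);h=cv2.cvtColor(o,cv2.COLOR_BGR2HSV).astype(int)
    m=cv2.morphologyEx(f(h[...,0],h[...,1],h[...,2]).astype(np.uint8),cv2.MORPH_OPEN,np.ones((4,4)))
    n,l,st,ce=cv2.connectedComponentsWithStats(m)
    if n<2:return None
    k=1+st[1:,4].argmax();ys,xs=np.nonzero(l==k)
    q=np.c_[win[1]-ys-.5,win[3]-xs-.5].astype(np.float32)
    (cx,cy),(w,hh),a=cv2.minAreaRect(q)
    if w<hh:w,hh,a=hh,w,a-90
    a=(a+90)%180-90
    return 'ctr %.1f %.1f mean %.1f %.1f size %.0f x %.0f long-axis %.1fdeg'%(cx,cy,*q.mean(0),w,hh,a)
white=lambda H,S,V:(S<50)&(V>115)
green=lambda H,S,V:(H>50)&(H<90)&(S>90)
brown=lambda H,S,V:(H>5)&(H<25)&(S>90)&(V>80)&(V<135)
bone=lambda H,S,V:(H>10)&(H<35)&(S>50)&(V>110)
blue=lambda H,S,V:(H>95)&(H<130)&(S>120)
dark=lambda H,S,V:(H>95)&(H<130)&(S>120)&(V<110)
grey=lambda H,S,V:(V<90)
knob=lambda H,S,V:(V<60)&(S<120)
orange=lambda H,S,V:(H<25)&(S>180)
E
python3 - <<'E'
from h import *
p=cv2.imread('pics/top0.png')
rk=(380,680,-180,120)
for n,z,w,f in[('white',.101,(430,560,10,75),white),('green',.101,rk,green),('brown',.101,(430,540,-80,-20),brown),('bone',.018,(515,600,-160,20),bone),('exam',.003,(330,650,-460,-190),blue),('strip',.003,(330,650,-460,-190),dark),('mat',.003,(330,600,170,440),grey),('knob',.12,(450,540,-130,-70),knob),('orangeplate',.088,(430,550,-107,-80),orange),('orange',.088,(430,550,-180,-60),orange),('wall',.096,(430,550,60,110),blue),('rackfloor',.006,(400,680,-200,120),lambda H,S,V:(H>105)&(H<130)&(S>25)),('backtop',.046,(580,660,-200,120),lambda H,S,V:(V<70))]:
    print(n,fit('top',p,z,w,f))
E
```

```text
white ctr 493.3 46.1 mean 493.1 45.8 size 60 x 32 long-axis -2.4deg
green ctr 485.5 -1.0 mean 485.6 -1.1 size 60 x 31 long-axis 0.0deg
brown ctr 489.5 -47.0 mean 489.7 -47.2 size 58 x 31 long-axis 0.0deg
bone ctr 559.0 -64.5 mean 558.9 -64.7 size 124 x 38 long-axis 86.2deg
exam ctr 486.8 -324.9 mean 486.8 -324.9 size 198 x 148 long-axis -79.8deg
strip ctr 486.8 -325.1 mean 487.0 -325.3 size 140 x 50 long-axis -79.7deg
mat ctr 458.8 306.1 mean 459.1 306.0 size 199 x 150 long-axis -80.5deg
knob ctr 486.5 -93.0 mean 486.6 -92.2 size 18 x 15 long-axis 0.0deg
orangeplate ctr 482.5 -98.5 mean 479.3 -99.2 size 78 x 16 long-axis 0.0deg
orange ctr 482.3 -108.4 mean 478.6 -109.1 size 78 x 36 long-axis -1.3deg
wall ctr 490.5 75.5 mean 490.1 75.3 size 76 x 14 long-axis -1.2deg
rackfloor ctr 529.6 -27.2 mean 539.4 -20.7 size 243 x 195 long-axis 88.1deg
backtop ctr 619.1 -33.0 mean 618.8 -36.0 size 231 x 10 long-axis 88.1deg
```

```bash
cat >> h.py <<'E'
def go(x,y,z):
    s=monitor.get_state();d=np.array([x,y,z])/1000-s['tcp_pos'];R=np.array(s['eef_rot'])
    print('t %.2f units'%s['time_s'],np.round(R.T@d/.025,2),'tooly deg %.2f'%np.degrees(np.arctan2(R[1,1],R[0,1])),'tcp',np.round(s['tcp_pos']*1000,1),'tilt',np.round(R[:2,2],4),'q',np.round(s['q'],2),'open %.3f'%s['opening'])
E
python3 -m crank '0 0 0 0 0 -.147 -1;0 0 0 0 0 -.147 -1;0 0 0 0 0 -.147 -1;0 0 0 0 0 -.147 -1;0 0 0 0 0 -.147 -1;0 0 0 0 0 -.147 -1;0 0 0 0 0 -.147 -1;0 0 0 0 0 -.147 -1'
python3 -c "from h import *;go(489,-47,200)"
```

```text
time_s: 1.9
tcp_pos: [0.2129, -0.5609, 0.2313]
eef_rot: [[-0.026, -1.0, -0.0], [-1.0, 0.026, 0.0], [-0.0, 0.0, -1.0]]
force: [-0.7, -0.3, 0.3]
opening: 0.0853
grip_force: 0.0
t 1.90 units [-20.84 -10.5    1.25] tooly deg 178.51 tcp [ 212.9 -560.9  231.3] tilt [-0.0001  0.0001] q [-0.87  0.04  0.08  0.   -1.62  0.85] open 0.085
```

```bash
python3 -m crank '-1 -.5 0 0 0 0 -1;-1 -.5 0 0 0 0 -1;-1 -.5 0 0 0 0 -1;-1 -.5 0 0 0 0 -1;-1 -.5 0 0 0 0 -1;-1 -.5 0 0 0 0 -1;-1 -.5 0 0 0 0 -1;-1 -.5 0 0 0 0 -1;-1 -.5 0 0 0 0 -1;-1 -.5 0 0 0 0 -1;-1 -.5 0 0 0 0 -1;-1 -.5 0 0 0 0 -1' >/dev/null
python3 -m crank '-1 -.5 0 0 0 0 -1;-1 -.5 0 0 0 0 -1;-1 -.5 0 0 0 0 -1;-1 -.5 .1 0 0 0 -1;-1 -.5 .2 0 0 0 -1;-1 -.5 .2 0 0 0 -1;-1 -.5 .2 0 0 0 -1;-1 -.5 .2 0 0 0 -1;-.84 -.5 .3 0 0 0 -1;0 0 0 0 0 0 -1;0 0 0 0 0 0 -1'
python3 -c "from h import *;go(489,-47,67)"
```

```text
time_s: 4.2
tcp_pos: [0.4919, -0.0484, 0.2012]
eef_rot: [[-0.031, -1.0, -0.001], [-1.0, 0.031, -0.0], [0.0, 0.001, -1.0]]
force: [0.2, -0.6, 0.2]
opening: 0.0851
grip_force: 0.0
t 4.20 units [-0.06  0.11  5.37] tooly deg 178.22 tcp [491.9 -48.4 201.2] tilt [-0.0007 -0.0004] q [ 0.31 -0.25 -0.24  0.   -1.58 -0.34] open 0.085
```

```bash
python3 -m crank '-.06 .1 .9 0 0 0 -1;0 0 .9 0 0 0 -1;0 0 .9 0 0 0 -1;0 0 .9 0 0 0 -1;0 0 .9 0 0 0 -1;0 0 .87 0 0 0 -1;0 0 0 0 0 0 -1;0 0 0 0 0 0 1;0 0 0 0 0 0 1;0 0 0 0 0 0 1;0 0 0 0 0 0 1;0 0 0 0 0 0 1'
python3 -c "from h import *;go(489,-47,200)"
```

```text
time_s: 5.4
tcp_pos: [0.4908, -0.0472, 0.0695]
eef_rot: [[-0.032, -0.999, 0.004], [-0.999, 0.032, -0.0], [0.0, -0.004, -1.0]]
force: [-0.6, -1.5, 6.6]
opening: 0.0591
grip_force: 65.3
t 5.40 units [-0.    0.05 -5.22] tooly deg 178.18 tcp [490.8 -47.2  69.5] tilt [ 0.0037 -0.0003] q [ 0.32 -0.22 -0.45  0.   -1.33 -0.35] open 0.059
```

```bash
python3 -m crank '0 0 -.5 0 0 0 1;0 0 -1 0 0 0 1;0 0 -1 0 0 0 1;0 0 -1 0 0 0 1;0 0 -1 0 0 0 1;-.4 0 -.8 0 0 0 1;-.8 .1 0 0 0 0 1;-1 .1 0 0 0 0 1;-1 .1 0 0 0 0 1;-1 .1 0 0 0 0 1;-1 .1 0 0 0 0 1;-1 .1 0 0 0 0 1' | sed -n '2p;4,6p'
python3 -m crank '-1 .1 0 0 0 0 1;-1 .1 0 0 0 0 1;-1 .1 0 0 0 0 1;-1 .1 0 0 0 0 1;-1 .1 0 0 0 0 1;-1 .1 0 0 0 0 1;-1 .1 0 0 0 0 1;-1 .1 0 0 0 0 1;-1 .1 0 0 0 0 1;-.8 .1 0 0 0 0 1;-.4 .1 0 0 0 0 1;0 .1 0 0 0 0 1' | sed -n '2p;4,6p'
python3 -c "from h import *;go(459,364,67)"
```

```text
tcp_pos: [0.4789, 0.1095, 0.1998]
force: [1.1, 0.4, -3.4]
opening: 0.0591
grip_force: 64.9
tcp_pos: [0.4572, 0.3649, 0.1991]
force: [0.4, -0.0, -3.0]
opening: 0.0592
grip_force: 64.9
t 7.80 units [ 0.03 -0.08  5.28] tooly deg 178.22 tcp [457.2 364.9 199.1] tilt [-0.001  -0.0008] q [ 1.02  0.   -0.01 -0.   -1.56 -1.05] open 0.059
```

```bash
python3 -m crank '0 0 1 0 0 0 1;0 0 1 0 0 0 1;0 0 1 0 0 0 1;0 0 1 0 0 0 1;0 0 .7 0 0 0 1;0 0 .35 0 0 0 1;0 0 .2 0 0 0 1;0 0 0 0 0 0 1;0 0 0 0 0 0 -1;0 0 0 0 0 0 -1;0 0 0 0 0 0 -1;0 0 0 0 0 0 -1' | sed -n '2p;4,6p'
python3 -m crank '0 0 -.5 0 0 0 -1;0 0 -1 0 0 0 -1;0 0 -1 0 0 0 -1;0 0 -1 0 0 0 -1;0 0 -1 0 0 0 -1;.5 0 -.8 0 0 0 -1;1 -.1 0 0 0 0 -1;1 -.1 0 0 0 0 -1;1 -.1 0 0 0 0 -1;1 -.1 0 0 0 0 -1;1 -.1 0 0 0 0 -1;1 -.1 0 0 0 0 -1' | sed -n '2p;4,6p'
python3 -c "from h import *;go(487,-1,200)"
```

```text
tcp_pos: [0.4579, 0.3645, 0.0691]
force: [-0.2, -0.1, -0.2]
opening: 0.0857
grip_force: 0.0
tcp_pos: [0.4675, 0.2003, 0.2022]
force: [0.2, -0.3, 0.4]
opening: 0.0856
grip_force: 0.0
t 10.20 units [ 8.02 -1.03  0.08] tooly deg 178.18 tcp [467.5 200.3 202.2] tilt [0.0012 0.0008] q [ 0.8  -0.21 -0.2   0.   -1.58 -0.83] open 0.086
```

```bash
python3 -m crank '1 -.12 0 0 0 0 -1;1 -.12 0 0 0 0 -1;1 -.12 0 0 0 0 -1;1 -.12 0 0 0 0 -1;1 -.12 0 0 0 0 -1;1 -.12 0 0 0 0 -1;1 -.12 0 0 0 0 -1;.7 -.1 0 0 0 0 -1;.3 -.05 .2 0 0 0 -1;0 0 0 0 0 0 -1' | sed -n '2p'
python3 -c "
from h import *;go(487,-1,67)
p,d=cams.snapshot('side');cv2.imwrite('pics/s1.png',p[170:370,200:440])"
```

```text
tcp_pos: [0.4856, 0.0001, 0.1956]
t 11.20 units [ 0.04 -0.06  5.14] tooly deg 178.09 tcp [4.856e+02 1.000e-01 1.956e+02] tilt [-0.0005  0.0002] q [ 0.42 -0.27 -0.27 -0.   -1.58 -0.45] open 0.086
```

View pics/s1.png

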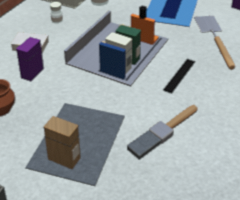

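The side view shows the brown box upright on the grey mat at crop (62,142), with green and white still in the rack. Next is green.

```bash
python3 -m crank '0.04 0 .9 0 0 0 -1;0 0 .9 0 0 0 -1;0 0 .9 0 0 0 -1;0 0 .9 0 0 0 -1;0 0 .9 0 0 0 -1;0 0 .64 0 0 0 -1;0 0 0 0 0 0 -1;0 0 0 0 0 0 1;0 0 0 0 0 0 1;0 0 0 0 0 0 1;0 0 0 0 0 0 1;0 0 0 0 0 0 1'| sed -n '2p;4,6p'
python3 -m crank '0 0 -.5 0 0 0 1;0 0 -1 0 0 0 1;0 0 -1 0 0 0 1;0 0 -1 0 0 0 1;0 0 -1 0 0 0 1;-.4 0 -.8 0 0 0 1;-.8 .1 0 0 0 0 1;-1 .1 0 0 0 0 1;-1 .1 0 0 0 0 1;-1 .1 0 0 0 0 1;-1 .1 0 0 0 0 1;-1 .1 0 0 0 0 1' | sed -n '2p;4,6p'
python3 -c "from h import *;go(459,300,197)"
```

```text
tcp_pos: [0.487, -0.0, 0.0693]
force: [0.6, 1.7, 6.2]
opening: 0.0591
grip_force: 65.2
tcp_pos: [0.4751, 0.1558, 0.1999]
force: [0.6, -0.5, -2.9]
opening: 0.0592
grip_force: 65.3
t 13.65 units [-5.74  0.83  0.11] tooly deg 178.16 tcp [475.1 155.8 199.9] tilt [-0.0013 -0.0001] q [ 0.72 -0.23 -0.22 -0.   -1.58 -0.75] open 0.059
```

Green goes at y=300, so I can leave 64 mm between boxes.

```bash
python3 -m crank '-1 .15 0 0 0 0 1;-1 .15 0 0 0 0 1;-1 .15 0 0 0 0 1;-1 .15 0 0 0 0 1;-1 .15 0 0 0 0 1;-.5 .1 0 0 0 0 1;-.24 0 .5 0 0 0 1;0 0 .9 0 0 0 1;0 0 1 0 0 0 1;0 0 1 0 0 0 1;0 0 1 0 0 0 1;0 0 .4 0 0 0 1' | sed -n '2p;4,6p'
python3 -c "from h import *;go(459,300,67.5)"
```

```text
tcp_pos: [0.4577, 0.2971, 0.076]
force: [0.8, 0.0, -3.2]
opening: 0.0589
grip_force: 65.2
t 14.85 units [-0.12 -0.05  0.34] tooly deg 178.10 tcp [457.7 297.1  76. ] tilt [-0.0044 -0.0035] q [ 0.94 -0.06 -0.3  -0.   -1.34 -0.98] open 0.059
```

```bash
python3 -m crank '0 0 .2 0 0 0 1;0 0 .15 0 0 0 1;0 0 0 0 0 0 1;0 0 0 0 0 0 1' | sed -n '2,6p'
python3 -c "from h import *;go(459,300,66.3)"
```

```text
tcp_pos: [0.4595, 0.2995, 0.0722]
eef_rot: [[-0.032, -0.999, 0.001], [-0.999, 0.032, 0.001], [-0.001, -0.001, -1.0]]
force: [-0.4, -0.5, -2.6]
opening: 0.0589
grip_force: 65.2
t 15.25 units [-0.02  0.02  0.23] tooly deg 178.17 tcp [459.5 299.5  72.2] tilt [0.0011 0.0012] q [ 0.94 -0.06 -0.3   0.   -1.32 -0.98] open 0.059
```

```bash
python3 -m crank '0 0 .14 0 0 0 1;0 0 .1 0 0 0 1;0 0 0 0 0 0 1' | sed -n '2p;4,6p'
python3 -m crank '0 0 0 0 0 0 -1;0 0 0 0 0 0 -1;0 0 0 0 0 0 -1;0 0 0 0 0 0 -1;0 0 -.5 0 0 0 -1;0 0 -1 0 0 0 -1;0 0 -1 0 0 0 -1;0 0 -1 0 0 0 -1;0 0 -1 0 0 0 -1;.5 0 -.8 0 0 0 -1;1 -.1 0 0 0 0 -1;1 -.1 0 0 0 0 -1' | sed -n '2p;4,6p'
python3 -c "from h import *;go(493,46,197)"
```

```text
tcp_pos: [0.4594, 0.2995, 0.0663]
force: [-1.8, -0.2, 4.3]
opening: 0.0592
grip_force: 65.9
tcp_pos: [0.4623, 0.2362, 0.1995]
force: [0.4, -0.4, -0.4]
opening: 0.0854
grip_force: 0.0
t 16.75 units [ 7.57 -1.46  0.09] tooly deg 178.22 tcp [462.3 236.2 199.5] tilt [0.0017 0.0016] q [ 0.86 -0.18 -0.18  0.   -1.57 -0.89] open 0.085
```

```bash
python3 -m crank '1 -.2 0 0 0 0 -1;1 -.2 0 0 0 0 -1;1 -.2 0 0 0 0 -1;1 -.2 0 0 0 0 -1;1 -.2 0 0 0 0 -1;1 -.2 0 0 0 0 -1;.7 -.15 0 0 0 0 -1;.4 -.1 .2 0 0 0 -1;0.2 0 0 0 0 0 -1;0 0 0 0 0 0 -1' | sed -n '2p'
python3 -c "from h import *;go(493,46,67)"
```

```text
tcp_pos: [0.4924, 0.0528, 0.1926]
t 17.75 units [ 0.27 -0.03  5.02] tooly deg 178.14 tcp [492.4  52.8 192.6] tilt [-0.0002 -0.    ] q [ 0.51 -0.24 -0.25 -0.   -1.57 -0.55] open 0.086
```

```bash
python3 -m crank '0.27 0 .7 0 0 0 -1;0 0 .9 0 0 0 -1;0 0 .9 0 0 0 -1;0 0 .9 0 0 0 -1;0 0 .9 0 0 0 -1;0 0 .72 0 0 0 -1;0 0 0 0 0 0 -1;0 0 0 0 0 0 1;0 0 0 0 0 0 1;0 0 0 0 0 0 1;0 0 0 0 0 0 1;0 0 0 0 0 0 1'| sed -n '2p;4,6p'
python3 -m crank '0 0 -.5 0 0 0 1;0 0 -1 0 0 0 1;0 0 -1 0 0 0 1;0 0 -1 0 0 0 1;0 0 -1 0 0 0 1;-.4 0 -.8 0 0 0 1;-.8 .15 0 0 0 0 1;-1 .15 0 0 0 0 1;-1 .15 0 0 0 0 1;-1 .15 0 0 0 0 1;-1 .15 0 0 0 0 1;-1 .15 0 0 0 0 1' | sed -n '2p;4,6p'
python3 -c "from h import *;go(462,236,67.5)"
```

```text
tcp_pos: [0.4934, 0.0466, 0.0691]
force: [0.6, 1.6, 5.6]
opening: 0.0594
grip_force: 65.2
tcp_pos: [0.474, 0.2027, 0.1996]
force: [-0.2, -0.0, -2.5]
opening: 0.0593
grip_force: 65.0
t 20.15 units [-1.32  0.52  5.28] tooly deg 178.17 tcp [474.  202.7 199.6] tilt [-0.0012 -0.0001] q [ 0.79 -0.19 -0.19 -0.   -1.57 -0.83] open 0.059
```

```bash
python3 -m crank '-.7 .25 0 0 0 0 1;-.4 .2 .5 0 0 0 1;0 0 .9 0 0 0 1;0 0 1 0 0 0 1;0 0 1 0 0 0 1;0 0 1 0 0 0 1;0 0 .5 0 0 0 1;0 0 .2 0 0 0 1;0 0 .1 0 0 0 1;0 0 0 0 0 0 1' | sed -n '2p;4,6p'
python3 -c "from h import *;go(462,236,66.3)"
```

```text
tcp_pos: [0.4648, 0.2299, 0.0704]
force: [-0.0, 0.2, -2.0]
opening: 0.0592
grip_force: 64.9
t 21.15 units [-0.24  0.12  0.16] tooly deg 178.17 tcp [464.8 229.9  70.4] tilt [0.001  0.0008] q [ 0.85 -0.14 -0.38  0.   -1.33 -0.88] open 0.059
```

```bash
python3 -m crank '-.34 .12 0 0 0 0 1;0 0 0 0 0 0 1;0 0 .1 0 0 0 1;0 0 .08 0 0 0 1;0 0 0 0 0 0 1' | sed -n '2p;4,6p'
python3 -m crank '0 0 0 0 0 0 -1;0 0 0 0 0 0 -1;0 0 0 0 0 0 -1;0 0 0 0 0 0 -1;0 0 -.5 0 0 0 -1;0 0 -1 0 0 0 -1;0 0 -1 0 0 0 -1;0 0 -1 0 0 0 -1;0 0 -1 0 0 0 -1;.5 0 -.8 0 0 0 -1;1 -.1 0 0 0 0 -1;1 -.1 0 0 0 0 -1' | sed -n '2p;4,6p'
python3 - <<'E'
from h import *
go(558,-65,200)
p,d=cams.snapshot('top');cv2.imwrite('pics/top1.png',p)
cv2.imwrite('pics/t1.png',cv2.resize(p[110:260,170:450],None,fx=2.8,fy=2.8,interpolation=2))
for n,z,w,f in[('white',.098,(400,530,200,265),white),('green',.098,(400,530,240,345),green),('brown',.098,(400,530,320,410),brown),('bone',.018,(515,600,-160,20),bone),('wall',.096,(430,550,60,110),blue),('rackfloor',.006,(400,680,-200,120),lambda H,S,V:(H>105)&(H<130)&(S>25)),('backtop',.046,(580,660,-200,120),lambda H,S,V:(V<70)),('knob',.12,(450,540,-130,-70),knob)]:
    print(n,fit('top',p,z,w,f))
E
```

```text
tcp_pos: [0.4618, 0.2386, 0.0661]
force: [-2.7, -0.8, 3.1]
opening: 0.0593
grip_force: 65.4
tcp_pos: [0.4649, 0.1754, 0.1995]
force: [0.9, -0.2, -0.9]
opening: 0.0854
grip_force: 0.0
t 22.85 units [ 9.49 -4.02 -0.03] tooly deg 178.22 tcp [464.9 175.4 199.5] tilt [0.0019 0.0015] q [ 0.77 -0.24 -0.23  0.   -1.58 -0.8 ] open 0.085
white ctr 446.0 240.0 mean 445.4 241.4 size 29 x 27 long-axis -90.0deg
green ctr 448.5 284.9 mean 443.1 281.1 size 46 x 41 long-axis -5.2deg
brown None
bone ctr 559.0 -64.5 mean 558.9 -64.6 size 124 x 38 long-axis 86.2deg
wall ctr 490.5 75.1 mean 489.8 75.0 size 76 x 14 long-axis -1.2deg
rackfloor ctr 529.3 -27.3 mean 529.0 -14.2 size 243 x 194 long-axis 88.1deg
backtop ctr 619.1 -33.0 mean 618.8 -36.5 size 231 x 10 long-axis 88.1deg
knob ctr 486.5 -93.0 mean 486.6 -92.3 size 18 x 15 long-axis 0.0deg
```

View pics/t1.png

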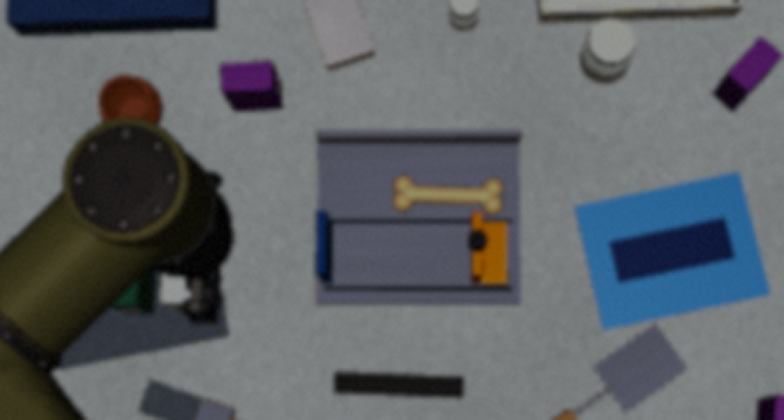

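The top view shows an empty rack with its two dark lines, the wall at crop (323,245) and the bone at (447,194). The arm hides the mat. Now the bone: I'll grip about 22 mm off its middle toward +y so the gripper body clears the stop plate, with a narrower opening to clear the back panel.

```bash
python3 -m crank '1 -.45 0 0 0 0 -1;1 -.45 0 0 0 0 -1;1 -.45 0 0 0 0 -1;1 -.45 0 0 0 0 -.5;1 -.45 0 0 0 0 0;1 -.45 0 0 0 0 0;1 -.45 0 0 0 0 0;.7 -.45 0 0 0 0.035 0;.4 -.3 0 0 0 0 0;0.2 -.1 0 0 0 0 0;0 0 0 0 0 0 0' | sed -n '2p;5p'
python3 - <<'E'
from h import *
go(560.5,-43,9)
p,d=cams.snapshot('side');m=cams.camera_model('side')
cv2.imwrite('pics/s2.png',cv2.resize(p[100:360,190:420],None,fx=2.3,fy=2.3,interpolation=2));cv2.imwrite('pics/side2.png',p)
E
```

```text
tcp_pos: [0.5575, -0.0354, 0.1977]
opening: 0.0423
t 24.00 units [ 0.3  -0.14  7.55] tooly deg 176.17 tcp [557.5 -35.4 197.7] tilt [-0.0002  0.0001] q [ 0.3  -0.07 -0.09 -0.   -1.56 -0.36] open 0.042
```

View pics/s2.png

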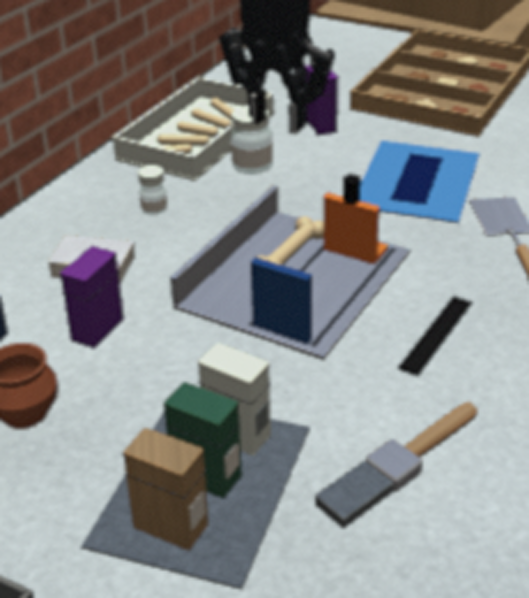

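The side view shows all three boxes upright on the grey mat: white (235,400), green (203,440) and brown (165,490). The bone is free behind the row and the gripper is above it, so I'll descend.

```bash
python3 -m crank '0.3 -.14 .9 0 0 0 0;0 0 1 0 0 0 0;0 0 1 0 0 0 0;0 0 1 0 0 0 0;0 0 1 0 0 0 0;0 0 1 0 0 0 0;0 0 .8 0 0 0 0;0 0 .4 0 0 0 0;0 0 0 0 0 0 0;0 0 0 0 0 0 0' | sed -n '2,6p'
python3 -c "from h import *;go(560.5,-43,9)"
```

```text
tcp_pos: [0.561, -0.0426, 0.0213]
eef_rot: [[-0.066, -0.998, 0.001], [-0.998, 0.066, -0.0], [0.0, -0.001, -1.0]]
force: [-1.1, -0.3, 0.8]
opening: 0.0427
grip_force: 0.0
t 25.05 units [0.02 0.02 0.49] tooly deg 176.21 tcp [561.  -42.6  21.3] tilt [ 0.0014 -0.0001] q [ 0.28  0.02 -0.32  0.   -1.23 -0.35] open 0.043
```

```bash
python3 -m crank '0 0 .25 0 0 0 0;0 0 .2 0 0 0 0;0 0 0 0 0 0 0;0 0 0 0 0 0 1;0 0 0 0 0 0 1;0 0 0 0 0 0 1;0 0 0 0 0 0 1;0 0 0 0 0 0 1' | sed -n '2,6p'
python3 -m crank '0 0 -.3 0 0 0 1;0 0 -.5 0 0 0 1;0 0 -1 0 0 0 1;0 0 -1 0 0 0 1;0 0 -1 0 0 0 1;0 0 -1 0 0 0 1;0 0 -1 0 0 0 1;0 0 -.8 0 0 0 1;0 0 0 0 0 0 1' | sed -n '2,6p'
python3 -c "from h import *;go(483,-303,160)"
```

```text
tcp_pos: [0.5607, -0.043, 0.0092]
eef_rot: [[-0.067, -0.998, 0.001], [-0.998, 0.067, 0.0], [-0.0, -0.001, -1.0]]
force: [0.6, -1.0, 2.1]
opening: 0.0176
grip_force: 58.6
tcp_pos: [0.5618, -0.0431, 0.1784]
eef_rot: [[-0.067, -0.998, 0.006], [-0.998, 0.067, 0.001], [-0.001, -0.006, -1.0]]
force: [-0.4, 0.6, -0.6]
opening: 0.0179
grip_force: 58.7
t 26.75 units [10.59  2.45  0.71] tooly deg 176.17 tcp [561.8 -43.1 178.4] tilt [0.0065 0.0005] q [ 0.28 -0.06 -0.11  0.   -1.51 -0.35] open 0.018
```

```bash
python3 -m crank '.5 .1 0 0 0 0 1;.9 .22 0 0 0 0 1;1 .23 0 0 0 0 1;1 .23 0 0 0 0 1;1 .23 0 0 0 0 1;1 .23 0 0 0 0 1;1 .23 0 0 0 0 1;1 .23 0 0 0 0 1;1 .23 0 0 0 0 1;1 .23 0 0 0 0 1;.8 .23 0 0 0 0 1;.4 .23 0 0 0 0 1' | sed -n '2,6p'
python3 -m crank '0 0 0 0 0 -.12 1;0 0 .2 0 0 -.125 1;0 0 1 0 0 0 1;0 0 1 0 0 0 1;0 0 .8 0 0 0 1;0 0 .2 0 0 0 1;0 0 0 0 0 0 1' | sed -n '2,6p'
python3 - <<'E'
from h import *
go(483,-303,6.5)
p,d=cams.snapshot('side');cv2.imwrite('pics/s3.png',cv2.resize(p[110:240,280:440],None,fx=4,fy=4,interpolation=2))
E
```

```text
tcp_pos: [0.4757, -0.3044, 0.1723]
eef_rot: [[-0.069, -0.998, -0.003], [-0.998, 0.069, 0.001], [-0.001, 0.003, -1.0]]
force: [0.9, 0.9, -1.4]
opening: 0.0179
grip_force: 58.7
tcp_pos: [0.4766, -0.3028, 0.0929]
eef_rot: [[0.177, -0.984, -0.002], [-0.984, -0.177, 0.001], [-0.001, 0.002, -1.0]]
force: [0.4, -0.5, -1.2]
opening: 0.018
grip_force: 58.7
t 28.65 units [ 0.06 -0.26  3.46] tooly deg -169.79 tcp [ 476.6 -302.8   92.9] tilt [-0.0021  0.0005] q [-0.21 -0.02 -0.23 -0.   -1.36  0.39] open 0.018
```

View pics/s3.png

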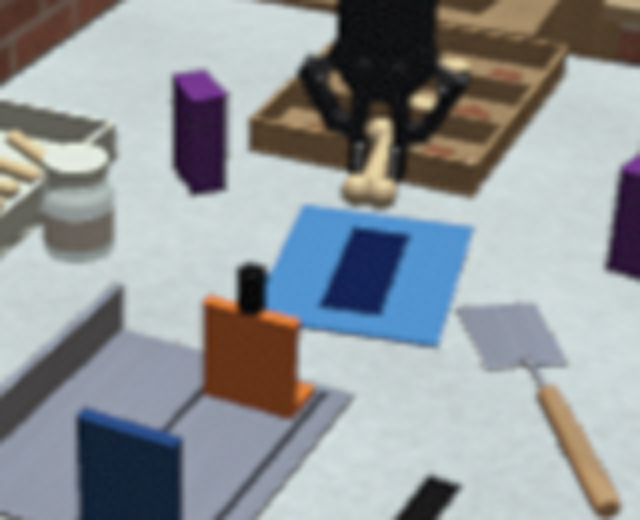

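The bone is held level over the blue sheet at crop (372,165). I'll lower and release it.

```bash
python3 -m crank '0.06 -.26 .8 0 0 0 1;0 0 1 0 0 0 1;0 0 .8 0 0 0 1;0 0 .4 0 0 0 1;0 0 .2 0 0 0 1;0 0 .1 0 0 0 1;0 0 0 0 0 0 1;0 0 0 0 0 0 1' | sed -n '2p;4,6p'
python3 -c "from h import *;go(483,-303,6.3)"
```

```text
tcp_pos: [0.4846, -0.3035, 0.0124]
force: [-0.1, -0.3, -1.0]
opening: 0.0182
grip_force: 58.8
t 29.50 units [-0.03  0.06  0.24] tooly deg -169.79 tcp [ 484.6 -303.5   12.4] tilt [ 0.0015 -0.0006] q [-0.21  0.05 -0.31  0.   -1.21  0.39] open 0.018
```

```bash
python3 -m crank '0 .05 .12 0 0 0 1;0 0 .1 0 0 0 1;0 0 0 0 0 0 1;0 0 0 0 0 0 1' | sed -n '2p;4,6p'
python3 -m crank '0 0 0 0 0 0 .3;0 0 0 0 0 0 0;0 0 0 0 0 0 0;0 0 0 0 0 0 0;0 0 -.4 0 0 0 0;0 0 -1 0 0 0 0;0 0 -1 0 0 0 -.5;0 0 -1 0 0 0 -1;0 0 -1 0 0 0 -1;0 0 -1 0 0 0 -1;0 0 -1 0 0 .12 -1;-.4 0 -1 0 0 .095 -1' | sed -n '2p;4,6p'
python3 -c "from h import *;go(462,238,200)"
```

```text
tcp_pos: [0.4829, -0.3036, 0.0062]
force: [-0.5, 1.4, 2.0]
opening: 0.0176
grip_force: 59.2
tcp_pos: [0.4819, -0.2941, 0.1926]
force: [0.7, 0.8, -0.4]
opening: 0.0854
grip_force: 0.0
t 31.10 units [-21.23   1.7   -0.31] tooly deg 177.57 tcp [ 481.9 -294.1  192.6] tilt [ 0.0004 -0.0004] q [-0.19 -0.06 -0.08  0.   -1.55  0.15] open 0.085
```

```bash
python3 - <<'E'
from h import *
go(462,238,200)
p,d=cams.snapshot('top');cv2.imwrite('pics/top2.png',p)
print('bone',fit('top',p,.016,(400,580,-420,-230),bone));print('strip',fit('top',p,.003,(330,650,-460,-190),dark))
for n,w,f in[('white',(400,540,205,265),white),('green',(400,530,240,345),green),('brown',(400,530,320,410),brown)]:print(n,fit('top',p,.098,w,f))
print('knob',fit('top',p,.12,(450,540,-130,-70),knob),'wall',fit('top',p,.096,(430,550,60,110),blue))
o=cv2.cvtColor(ortho('top',p,.006,400,680,-180,120),cv2.COLOR_BGR2GRAY).astype(float)
sub=lambda prof,lo:lo+np.sum(np.arange(len(prof))*prof)/np.sum(prof)
for nm,xe in(('x=-86',444),('x=-6',524)):
    ys=np.arange(-55,65,3);xs=[]
    for y in ys:
        r=slice(680-xe-9,680-xe+9);pr=o[r,120-y-2:120-y+1].mean(1);w=np.clip(np.median(pr)-pr-3,0,None)
        xs.append(680-sub(w,r.start)-.5)
    xs=np.array(xs);k=np.polyfit(ys,xs,1);g=abs(xs-np.polyval(k,ys))<1.5;k=np.polyfit(ys[g],xs[g],1);print(nm,'slope rad',k[0],'x at y=0',k[1],'n',g.sum(),np.std(xs[g]-np.polyval(k,ys[g])))
def edge(pr,lo): # strongest gradient
    g=abs(np.gradient(cv2.GaussianBlur(pr.reshape(-1,1),(1,5),1).ravel()));g[g<.5*g.max()]=0;return lo+np.sum(np.arange(len(g))*g)/g.sum()
for nm,ye in(('y=+120',90),('y=-120',-150)):
    xs=np.arange(430,600,4);v=[]
    for x in xs:
        c=120-ye;v.append(120-edge(o[680-x-2:680-x+2,c-8:c+9].mean(0),c-8)-.5)
    v=np.array(v);k=np.polyfit(xs,v,1);g=abs(v-np.polyval(k,xs))<2;k=np.polyfit(xs[g],v[g],1);print(nm,'slope',k[0],'y at x=530',np.polyval(k,530),g.sum())
ys=np.arange(-135,80,4);v=[]
for y in ys:
    r=680-425;v.append(680-edge(o[r-8:r+9,120-y-2:120-y+2].mean(1),r-8)-.5)
v=np.array(v);k=np.polyfit(ys,v,1);g=abs(v-np.polyval(k,ys))<2;k=np.polyfit(ys[g],v[g],1);print('front slope',k, g.sum())
E
```

```text
t 31.10 units [-21.23   1.7   -0.31] tooly deg 177.57 tcp [ 481.9 -294.1  192.6] tilt [ 0.0004 -0.0004] q [-0.19 -0.06 -0.08  0.   -1.55  0.15] open 0.085
bone ctr 477.0 -290.0 mean 479.1 -285.9 size 51 x 35 long-axis -90.0deg
strip ctr 454.4 -333.6 mean 457.1 -332.5 size 86 x 41 long-axis -78.9deg
white ctr 461.3 237.5 mean 461.2 237.6 size 58 x 32 long-axis -3.5deg
green ctr 457.0 289.9 mean 456.9 290.8 size 63 x 51 long-axis -2.7deg
brown ctr 457.7 362.9 mean 458.1 363.1 size 57 x 32 long-axis 3.0deg
knob None wall ctr 490.0 75.1 mean 489.9 75.0 size 77 x 14 long-axis -1.4deg<stdin>:8: RuntimeWarning: invalid value encountered in scalar divide
Traceback (most recent call last):
TypeError: expected non-empty vector for x
```

```bash
python3 - <<'E'
from h import *
p=cv2.imread('pics/top1.png')
o=cv2.cvtColor(ortho('top',p,.006,400,680,-180,120),cv2.COLOR_BGR2GRAY).astype(float)
def rob(a,b,n,at):
    a=np.array(a,float);b=np.array(b);k=np.polyfit(a,b,1)
    for _ in range(4):
        r=abs(b-np.polyval(k,a));g=r<=max(.6,1.5*np.median(r));k=np.polyfit(a[g],b[g],1)
    print(n,'slope %.4f'%k[0],'at',at,'%.1f'%np.polyval(k,at),g.sum(),len(a),'sd %.2f'%np.std(b[g]-np.polyval(k,a[g])))
for nm,xe in(('x=-86',444),('x=-6',524)):
    ys=range(-55,65,3);r0=680-xe-10
    rob(ys,[680-(r0+np.argmin(cv2.GaussianBlur(o[r0:r0+20,118-y:122-y].mean(1).reshape(-1,1),(1,5),1)))-.5 for y in ys],nm,0)
def edge(pr,lo):
    g=abs(np.gradient(pr));g[g<.5*g.max()]=0;return lo+np.sum(np.arange(len(g))*g)/g.sum()+.5
for nm,ye in(('y=+120',90),('y=-120',-150)):
    xs=range(430,600,4);c=120-ye-8
    rob(xs,[120-edge(o[678-x:682-x,c:c+17].mean(0),c) for x in xs],nm,530)
ys=range(-135,80,4);r=680-425-8
rob(ys,[680-edge(o[r:r+17,118-y:122-y].mean(1),r) for y in ys],'x=-105',-30)
E
```

```text
x=-86 slope 0.0322 at 0 451.9 36 40 sd 0.29
x=-6 slope 0.0304 at 0 532.2 31 40 sd 0.31
y=+120 slope -0.0326 at 530 92.3 35 43 sd 0.75
y=-120 slope -0.0298 at 530 -147.2 33 43 sd 0.27
x=-105 slope 0.0129 at -30 430.4 44 54 sd 0.28
```

```bash
python3 -m crank '-1 0.08 0 0 0 -.006 -1;-1 0.08 0 0 0 0 -1;-1 0.08 0 0 0 0 -1;-1 0.08 0 0 0 0 -1;-1 0.08 0 0 0 0 -1;-1 0.08 0 0 0 0 -1;-1 0.08 0 0 0 0 -1;-1 0.08 0 0 0 0 -1;-1 0.08 0 0 0 0 -1;-1 0.08 0 0 0 0 -1;-1 0.08 0 0 0 0 -1;-1 0.08 0 0 0 0 -1' >/dev/null
python3 -m crank '-1 0.08 0 0 0 0 -1;-1 0.08 0 0 0 0 -1;-1 0.08 0 0 0 0 -1;-1 0.08 0 0 0 0 -1;-1 0.08 0 0 0 0 -1;-1 0.08 0 0 0 0 -1;-1 0.08 0 0 0 0 -1;-.7 0.08 0 0 0 0 -1;-.4 0 0 0 0 0 -1;0 0 0 0 0 0 -1;0 0 0 0 0 0 -1' |sed -n '2p;5p'
python3 - <<'E'
from h import *
go(462,238,68.5)
p,d=cams.snapshot('top');cv2.imwrite('pics/top3.png',p)
print('bone',fit('top',p,.016,(400,580,-420,-230),bone))
E
```

```text
tcp_pos: [0.458, 0.2095, 0.1909]
opening: 0.0855
t 33.45 units [-1.15 -0.13  4.9 ] tooly deg 178.22 tcp [458.  209.5 190.9] tilt [-0.0001 -0.0002] q [ 0.83 -0.22 -0.23  0.   -1.56 -0.86] open 0.085
bone ctr 486.4 -325.9 mean 486.2 -325.9 size 123 x 37 long-axis -80.2deg
```

```bash
python3 -m crank '-.6 -.1 0 0 0 0 -1;-.55 0 .2 0 0 0 -1;0 0 .8 0 0 0 -1;0 0 1 0 0 0 -1;0 0 1 0 0 0 -1;0 0 1 0 0 0 -1;0 0 .6 0 0 0 -1;0 0 .3 0 0 0 -1;0 0 0 0 0 0 -1' | sed -n '2p'
python3 -m crank '0 0 0 0 0 0 1;0 0 0 0 0 0 1;0 0 0 0 0 0 1;0 0 0 0 0 0 1;0 0 0 0 0 0 1;0 0 -.4 0 0 0 1;0 0 -1 0 0 0 1;0 0 -1 0 0 0 1;0 0 -1 0 0 0 1;0 0 -1 0 0 0 1;0 0 -.8 0 0 0 1;0 0 0 0 0 0 1' | sed -n '2p;4,6p'
python3 -c "from h import *;go(494.5,50,197)"
```

```text
tcp_pos: [0.4611, 0.2385, 0.0676]
tcp_pos: [0.462, 0.2391, 0.2013]
force: [0.7, 0.6, -2.0]
opening: 0.0592
grip_force: 65.0
t 35.60 units [ 7.52 -1.53  0.16] tooly deg 178.22 tcp [462.  239.1 201.3] tilt [0.0032 0.0029] q [ 0.87 -0.18 -0.18  0.   -1.57 -0.9 ] open 0.059
```

```bash
python3 -m crank '.5 -.1 0 0 0 0 1;.9 -.2 0 0 0 0 1;1 -.2 0 0 0 0 1;1 -.2 0 0 0 0 1;1 -.2 0 0 0 0 1;1 -.2 0 0 0 0 1;1 -.25 0 0 0 0 1;.7 -.2 0 0 0 0 1;.4 0 0 0 0 0 1;0 0 0 0 0 0 1;0 0 0 0 0 0 1' | sed -n '2p'
python3 -c "from h import *;go(494.5,50,75)"
```

```text
tcp_pos: [0.4938, 0.05, 0.1975]
t 36.70 units [ 0.   -0.04  4.9 ] tooly deg 178.21 tcp [493.8  50.  197.5] tilt [-0.0013  0.    ] q [ 0.51 -0.24 -0.24 -0.   -1.58 -0.54] open 0.059
```

```bash
python3 -m crank '0 -.03 .5 0 0 0 1;0 0 1 0 0 0 1;0 0 1 0 0 0 1;0 0 1 0 0 0 1;0 0 .8 0 0 0 1;0 0 .4 0 0 0 1;0 0 .2 0 0 0 1;0 0 0 0 0 0 1;0 0 0 0 0 0 1' | sed -n '2,6p'
python3 -c "from h import *;go(494.5,50,70)"
```

```text
tcp_pos: [0.4955, 0.0503, 0.0768]
eef_rot: [[-0.031, -1.0, 0.002], [-1.0, 0.031, 0.0], [-0.0, -0.001, -1.0]]
force: [-0.2, 0.0, -2.3]
opening: 0.059
grip_force: 64.8
t 37.60 units [0.01 0.04 0.27] tooly deg 178.25 tcp [495.5  50.3  76.8] tilt [0.0015 0.0004] q [ 0.51 -0.2  -0.43  0.   -1.35 -0.54] open 0.059
```

```bash
python3 -m crank '0 0.04 .14 0 0 0 1;0 0 .1 0 0 0 1;0 0 .04 0 0 0 1;0 0 0 0 0 0 1' | sed -n '2p;4,6p'
python3 -m crank '0 0 0 0 0 0 -1;0 0 0 0 0 0 -1;0 0 0 0 0 0 -1;0 0 0 0 0 0 -1;0 0 -.4 0 0 0 -1;0 0 -1 0 0 0 -1;0 0 -1 0 0 0 -1;0 0 -1 0 0 0 -1;0 0 -1 0 0 0 -1;-.5 0 -.6 0 0 0 -1;-1 .15 0 0 0 0 -1;-1 .15 0 0 0 0 -1' | sed -n '2p;4,6p'
python3 -c "from h import *;go(459.4,299.5,197)"
```

```text
tcp_pos: [0.4949, 0.0501, 0.0731]
force: [-7.9, 0.7, 16.8]
opening: 0.0592
grip_force: 67.2
tcp_pos: [0.4887, 0.1133, 0.1953]
force: [0.2, -0.0, -0.6]
opening: 0.0855
grip_force: 0.0
t 39.20 units [-7.41  1.41 -0.06] tooly deg 178.16 tcp [488.7 113.3 195.3] tilt [0.0018 0.001 ] q [ 0.63 -0.23 -0.23  0.   -1.57 -0.66] open 0.086
```

```bash
python3 -m crank '-1 .2 0 0 0 0 -1;-1 .2 0 0 0 0 -1;-1 .2 0 0 0 0 -1;-1 .2 0 0 0 0 -1;-1 .2 0 0 0 0 -1;-1 .2 0 0 0 0 -1;-.7 .15 0 0 0 0 -1;-.4 0 0 0 0 0 -1;-.2 0 0 0 0 0 -1;0 0 0 0 0 0 -1;0 0 0 0 0 0 -1' | sed -n '2p'
python3 - <<'E'
from h import *
go(459.4,299.5,67)
p,d=cams.snapshot('side');cv2.imwrite('pics/s4.png',cv2.resize(p[150:270,260:400],None,fx=4,fy=4,interpolation=2))
E
```

```text
tcp_pos: [0.4606, 0.2955, 0.1939]
t 40.30 units [-0.16  0.05  5.08] tooly deg 178.19 tcp [460.6 295.5 193.9] tilt [-0.     -0.0001] q [ 0.94 -0.1  -0.12  0.   -1.55 -0.97] open 0.086
```

View pics/s4.png

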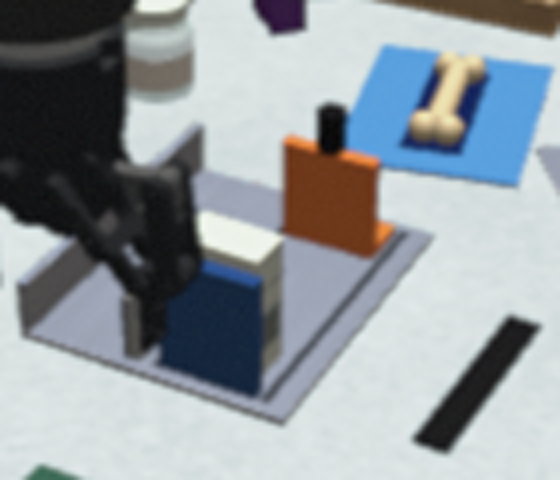

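The side view shows white upright next to the blue wall at crop (238,260), and the bone lying on the strip at (450,100). Green is next.

```bash
python3 -m crank '-.16 .05 .5 0 0 0 -1;0 0 1 0 0 0 -1;0 0 1 0 0 0 -1;0 0 1 0 0 0 -1;0 0 .9 0 0 0 -1;0 0 .5 0 0 0 -1;0 0 .18 0 0 0 -1;0 0 0 0 0 0 -1;0 0 0 0 0 0 -1' | sed -n '2p'
python3 -m crank '0 0 0 0 0 0 1;0 0 0 0 0 0 1;0 0 0 0 0 0 1;0 0 0 0 0 0 1;0 0 0 0 0 0 1;0 0 -.4 0 0 0 1;0 0 -1 0 0 0 1;0 0 -1 0 0 0 1;0 0 -1 0 0 0 1;0 0 -1 0 0 0 1;0 0 -.9 0 0 0 1;0 0 0 0 0 0 1' | sed -n '2p;4,6p'
python3 -c "from h import *;go(493.3,11,197)"
```

```text
tcp_pos: [0.4598, 0.3006, 0.0681]
tcp_pos: [0.4599, 0.3008, 0.2027]
force: [-0.8, 0.1, -2.0]
opening: 0.059
grip_force: 65.3
t 42.45 units [11.54 -1.69  0.2 ] tooly deg 178.23 tcp [459.9 300.8 202.7] tilt [0.0032 0.0032] q [ 0.95 -0.1  -0.1   0.   -1.56 -0.98] open 0.059
```

```bash
python3 -m crank '.5 -.1 0 0 0 0 1;.9 -.15 0 0 0 0 1;1 -.15 0 0 0 0 1;1 -.15 0 0 0 0 1;1 -.15 0 0 0 0 1;1 -.15 0 0 0 0 1;1 -.15 0 0 0 0 1;1 -.15 0 0 0 0 1;1 -.15 0 0 0 0 1;1 -.15 0 0 0 0 1;1 -.15 0 0 0 0 1;.7 -.1 0 0 0 0 1' | sed -n '2p'
python3 -m crank '.4 -.1 0 0 0 0 1;0 0 0 0 0 0 1;0 0 0 0 0 0 1' | sed -n '2p'
python3 -c "from h import *;go(493.3,11,78)"
```

```text
tcp_pos: [0.4921, 0.0196, 0.1974]
tcp_pos: [0.4949, 0.0115, 0.1985]
t 43.95 units [0.02 0.06 4.82] tooly deg 178.20 tcp [494.9  11.5 198.5] tilt [-0.0014  0.0001] q [ 0.43 -0.24 -0.24 -0.   -1.58 -0.46] open 0.059
```

```bash
python3 -m crank '0.02 .06 .5 0 0 0 1;0 0 1 0 0 0 1;0 0 1 0 0 0 1;0 0 1 0 0 0 1;0 0 .8 0 0 0 1;0 0 .4 0 0 0 1;0 0 .22 0 0 0 1;0 0 0 0 0 0 1;0 0 0.04 0 0 0 1' | sed -n '2p;4,6p'
python3 -m crank '0 0 .06 0 0 0 1;0 0 0 0 0 0 1' | sed -n '2p;4,6p'
python3 -c "from h import *;go(493.3,11,72)"
```

```text
tcp_pos: [0.4944, 0.0112, 0.0764]
force: [0.6, 1.0, -2.3]
opening: 0.0588
grip_force: 65.2
tcp_pos: [0.494, 0.0111, 0.0742]
force: [0.7, -0.5, -3.3]
opening: 0.0589
grip_force: 65.2
t 45.05 units [0.01 0.03 0.09] tooly deg 178.22 tcp [494.   11.1  74.2] tilt [0.0007 0.0005] q [ 0.43 -0.21 -0.44 -0.   -1.34 -0.46] open 0.059
```

```bash
python3 -m crank '0 0.03 .06 0 0 0 1;0 0 .04 0 0 0 1;0 0 0 0 0 0 1' | sed -n '2p;4,6p'
python3 -m crank '0 0 0.03 0 0 0 1;0 0 0 0 0 0 1' | sed -n '2p;4,6p'
```

```text
tcp_pos: [0.493, 0.011, 0.0713]
force: [-0.3, 0.0, -2.8]
opening: 0.0588
grip_force: 65.3
tcp_pos: [0.4931, 0.0109, 0.0711]
force: [-2.1, -0.2, 2.1]
opening: 0.0589
grip_force: 65.6
```

Contact with the floor. I'll release and go for brown.

```bash
python3 -m crank '0 0 0 0 0 0 -1;0 0 0 0 0 0 -1;0 0 0 0 0 0 -1;0 0 0 0 0 0 -1;0 0 -.4 0 0 0 -1;0 0 -1 0 0 0 -1;0 0 -1 0 0 0 -1;0 0 -1 0 0 0 -1;0 0 -1 0 0 0 -1;-.5 0 -.6 0 0 0 -1;-1 .12 0 0 0 0 -1;-1 .12 0 0 0 0 -1' >/dev/null
python3 -m crank '-1 .12 0 0 0 0 -1;-1 .12 0 0 0 0 -1;-1 .12 0 0 0 0 -1;-1 .12 0 0 0 0 -1;-1 .12 0 0 0 0 -1;-1 .12 0 0 0 0 -1;-1 .12 0 0 0 0 -1;-1 .12 0 0 0 0 -1;-1 .12 0 0 0 0 -1;-1 .12 0 0 0 0 -1;-.8 .12 0 0 0 0 -1;-.4 .12 0 0 0 0 -1' |sed -n '2p'
python3 -m crank '0 0 0 0 0 0 -1;0 0 0 0 0 0 -1'  >/dev/null
python3 -c "from h import *;go(458,364,67)"
```

```text
tcp_pos: [0.461, 0.3563, 0.1951]
t 48.15 units [-0.38  0.16  5.15] tooly deg 178.23 tcp [461.6 354.3 195.7] tilt [-0.     -0.0001] q [ 1.   -0.01 -0.03  0.   -1.55 -1.03] open 0.085
```

```bash
python3 -m crank '-.38 .16 .4 0 0 0 -1;0 0 .9 0 0 0 -1;0 0 1 0 0 0 -1;0 0 1 0 0 0 -1;0 0 .9 0 0 0 -1;0 0 .6 0 0 0 -1;0 0 .35 0 0 0 -1;0 0 0 0 0 0 -1;0 0 0 0 0 0 -1' | sed -n '2p'
python3 -m crank '0 0 0 0 0 0 1;0 0 0 0 0 0 1;0 0 0 0 0 0 1;0 0 0 0 0 0 1;0 0 0 0 0 0 1;0 0 -.4 0 0 0 1;0 0 -1 0 0 0 1;0 0 -1 0 0 0 1;0 0 -1 0 0 0 1;0 0 -1 0 0 0 1;0 0 -.9 0 0 0 1;0 0 0 0 0 0 1' | sed -n '2p;4,6p'
python3 -c "from h import *;go(492,-29,197)"
```

```text
tcp_pos: [0.4584, 0.3646, 0.0679]
tcp_pos: [0.4587, 0.3649, 0.203]
force: [0.1, 0.1, -1.6]
opening: 0.0593
grip_force: 65.0
t 50.25 units [15.71 -1.82  0.19] tooly deg 178.22 tcp [458.7 364.9 203. ] tilt [0.0033 0.0036] q [ 1.01 -0.   -0.01  0.   -1.56 -1.05] open 0.059
```

```bash
python3 -m crank '.5 -.1 0 0 0 0 1;.9 -.12 0 0 0 0 1;1 -.12 0 0 0 0 1;1 -.12 0 0 0 0 1;1 -.12 0 0 0 0 1;1 -.12 0 0 0 0 1;1 -.12 0 0 0 0 1;1 -.12 0 0 0 0 1;1 -.12 0 0 0 0 1;1 -.12 0 0 0 0 1;1 -.1 0 0 0 0 1;1 -.1 0 0 0 0 1' | sed -n '2p'
python3 -m crank '1 -.1 0 0 0 0 1;1 -.1 0 0 0 0 1;1 -.1 0 0 0 0 1;.8 -.1 0 0 0 0 1;.4 0 0 0 0 0 1;0 0 0 0 0 0 1;0 0 0 0 0 0 1' | sed -n '2p'
python3 -c "from h import *;go(492,-29,78)"
```

```text
tcp_pos: [0.4826, 0.0767, 0.1974]
tcp_pos: [0.4899, -0.0269, 0.1984]
t 52.15 units [ 0.08 -0.09  4.82] tooly deg 178.20 tcp [489.9 -26.9 198.4] tilt [-0.0014  0.0002] q [ 0.36 -0.26 -0.25 -0.   -1.58 -0.39] open 0.059
```

```bash
python3 -m crank '0.08 -.06 .5 0 0 0 1;0 0 1 0 0 0 1;0 0 1 0 0 0 1;0 0 1 0 0 0 1;0 0 .8 0 0 0 1;0 0 .4 0 0 0 1;0 0 .22 0 0 0 1;0 0 0.1 0 0 0 1;0 0 0.08 0 0 0 1;0 0 0 0 0 0 1' | sed -n '2p;4,6p'
python3 -m crank '0 0 .05 0 0 0 1;0 0 .03 0 0 0 1;0 0 0 0 0 0 1' | sed -n '2p;4,6p'
python3 -c "from h import *;go(492,-29,71)"
```

```text
tcp_pos: [0.4921, -0.0288, 0.0723]
force: [0.5, 0.2, -2.1]
opening: 0.059
grip_force: 64.8
tcp_pos: [0.4923, -0.0289, 0.0714]
force: [-2.1, 0.5, 4.8]
opening: 0.0593
grip_force: 65.7
t 53.45 units [0.   0.01 0.02] tooly deg 178.23 tcp [492.3 -28.9  71.4] tilt [0.0016 0.0001] q [ 0.35 -0.21 -0.45  0.   -1.34 -0.38] open 0.059
```

```bash
python3 -m crank '0 0 0 0 0 0 -1;0 0 0 0 0 0 -1;0 0 0 0 0 0 -1;0 0 0 0 0 0 -1;0 0 -.4 0 0 0 -1;0 0 -1 0 0 0 -1;0 0 -1 0 0 0 -1;0 0 -1 0 0 0 -1;0 0 -1 0 0 0 -1;0 0 -.6 0 0 0 -1;0 0 0 0 0 0 -1' |sed -n '2p;4,6p'
python3 - <<'E'
from h import *
from scipy.optimize import least_squares
p,d=cams.snapshot('side');cv2.imwrite('pics/side5.png',p);cv2.imwrite('pics/s5.png',cv2.resize(p[130:270,260:400],None,fx=4,fy=4,interpolation=2))
for y in(-98,-92):print(y,proj('side',[.489,y/1000,.12]),proj('side',[.489,y/1000,.106]))
# knob from top0: project candidate & compare dark blob in original picture with z known .12, plus side
q=cv2.imread('pics/top0.png');print('brown side view px',proj('side',[.492,-.029,.101]))
g=cv2.cvtColor(p,cv2.COLOR_BGR2GRAY)
ys,xs=np.nonzero((g[168:200,335:360]<45));print('side dark',xs.min()+335,xs.max()+335,xs.mean()+335,ys.min()+168,ys.max()+168)
gt=cv2.cvtColor(q,cv2.COLOR_BGR2GRAY);ys,xs=np.nonzero(gt[188:206,332:352]<45);print('top dark',xs.min()+332,xs.max()+332,ys.min()+188,ys.max()+188,xs.mean()+332,ys.mean()+188)
for z in(.09,.106,.12):print(proj('top',[.4895,-.093,z]))
E
```

```text
tcp_pos: [0.4928, -0.029, 0.1976]
force: [0.2, -1.1, -0.1]
opening: 0.0855
grip_force: 0.0
-98 [[343.03151203 175.97163043]] [[342.92187844 180.37246498]]
-92 [[342.13680198 176.94056448]] [[342.0322641  181.35213368]]
brown side view px [[331.23039111 193.44663398]]
side dark 340 345 342.4029850746269 177 188
top dark 337 343 193 199 339.80555555555554 195.72222222222223
[[339.68717367 196.54240463]]
[[339.76768018 195.72605169]]
[[339.83952973 194.99748199]]
```

View pics/s5.png

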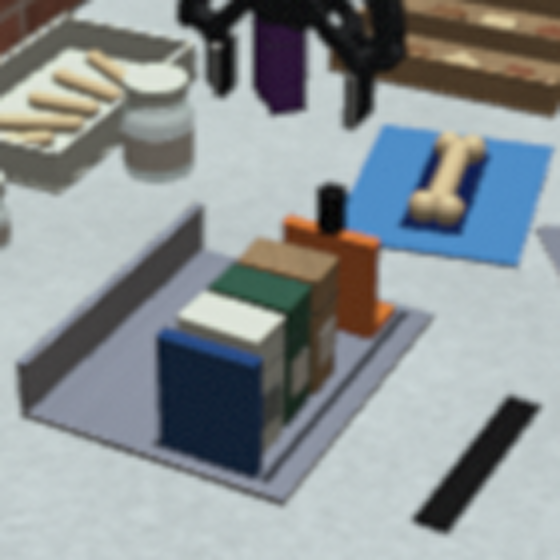

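The row stands upright as white (235,325), green (262,290), brown (290,262), with the knob at crop (331,207). That puts the knob at about (489.5,-93). I'll move to it now.

```bash
python3 -m crank '.6 0 0 0 0 0 -1;1 0.02 0 0 0 0 -1;.7 0.02 0 0 0 0 -.5;.36 0 0 0 0 0 -.3;0 0 0 0 0 0 -.3;0 0 0 0 0 0 -.3' |sed -n '2p'
python3 -c "from h import *;go(489.5,-96,106)"
```

```text
tcp_pos: [0.4886, -0.0951, 0.1941]
t 55.20 units [ 0.04 -0.04  3.53] tooly deg 178.21 tcp [488.6 -95.1 194.1] tilt [-0.001   0.0003] q [ 0.21 -0.24 -0.24 -0.   -1.57 -0.24] open 0.055
```

```bash
python3 -m crank '0.04 -.04 .6 0 0 0 -.3;0 0 1 0 0 0 -.3;0 0 1 0 0 0 -.3;0 0 .6 0 0 0 -.3;0 0 .3 0 0 0 -.3;0 0 0 0 0 0 -.3;0 0 0 0 0 0 -.3' |sed -n '2p'
python3 -m crank '0 0 .04 0 0 0 0.2;0 0 0 0 0 0 1;0 0 0 0 0 0 1;0 0 0 0 0 0 1;0 0 0 0 0 0 1' |sed -n '2p;4,6p'
python3 -c "from h import *;go(489.5,-96,104)"
```

```text
tcp_pos: [0.4902, -0.0964, 0.1083]
tcp_pos: [0.4899, -0.0965, 0.1072]
force: [-1.9, 1.2, 6.1]
opening: 0.0192
grip_force: 58.7
t 56.40 units [-0.02  0.02  0.13] tooly deg 178.23 tcp [489.9 -96.5 107.2] tilt [ 0.001 -0.   ] q [ 0.21 -0.21 -0.38  0.   -1.4  -0.24] open 0.019
```

```bash
python3 -m crank '-.2 0 0 0 0 0 1;-.3 0 0 0 0 0 1;-.3 0 0 0 0 0 1;-.3 0 0 0 0 0 1;-.3 0 0 0 0 0 1;-.2 0 0 0 0 0 1;0 0 0 0 0 0 1' |sed -n '2,6p'
python3 -m crank '-.1 0 0 0 0 0 1;-.1 0 0 0 0 0 1;-.1 0 0 0 0 0 1;0 0 0 0 0 0 1' |sed -n '2p;4,6p'
```

```text
tcp_pos: [0.4912, -0.0561, 0.1072]
eef_rot: [[-0.031, -1.0, 0.001], [-1.0, 0.031, -0.0], [0.0, -0.001, -1.0]]
force: [-2.7, 0.6, 5.7]
opening: 0.019
grip_force: 59.0
tcp_pos: [0.4914, -0.0495, 0.1072]
force: [-2.4, -2.4, 5.6]
opening: 0.0192
grip_force: 58.9
```

```bash
for i in 1; do python3 -m crank '-.08 0 0 0 0 0 1;-.08 0 0 0 0 0 1;0 0 0 0 0 0 1' |sed -n '2p;4p'; python3 -m crank '-.08 0 0 0 0 0 1;0 0 0 0 0 0 1' |sed -n '2p;4p'; done
```

```text
tcp_pos: [0.4915, -0.0459, 0.1072]
force: [-1.4, -4.4, 5.0]
tcp_pos: [0.4916, -0.044, 0.1072]
force: [-1.2, -4.4, 5.0]
```

```bash
python3 -m crank '-.08 0 0 0 0 0 1;0 0 0 0 0 0 1' |sed -n '2p;4p';python3 -m crank '-.06 0 0 0 0 0 1;0 0 0 0 0 0 1' |sed -n '2p;4p'; python3 -c "
from h import *
p,d=cams.snapshot('side');cv2.imwrite('pics/s6.png',cv2.resize(p[150:270,280:380],None,fx=5,fy=5,interpolation=2))"
```

```text
tcp_pos: [0.4917, -0.0421, 0.1072]
force: [-0.8, -5.2, 5.2]
tcp_pos: [0.4917, -0.0418, 0.1073]
force: [-0.2, -9.9, 4.8]
```

View pics/s6.png

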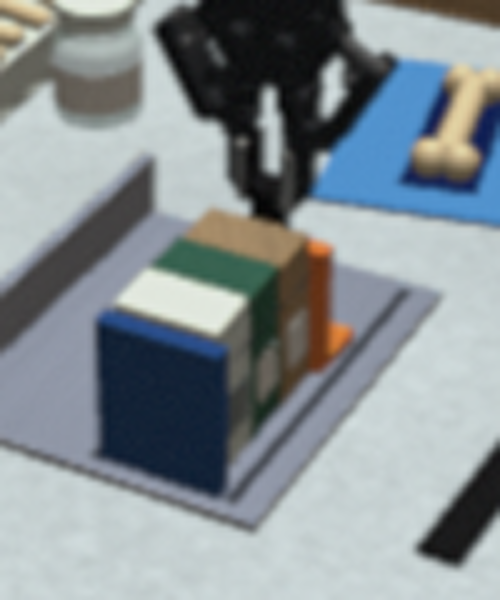

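The row is packed: the side view shows white, green and brown tight between the wall and the stop, and the force jumped to 10 N. One more nudge, then I'll release and retreat.

```bash
python3 -m crank '-.04 0 0 0 0 0 1;0 0 0 0 0 0 1;0 0 0 0 0 0 1' |sed -n '2p;4p'
python3 -m crank '0 0 0 0 0 0 .5;0 0 0 0 0 0 0;0 0 0 0 0 0 -.3;0 0 0 0 0 0 -.3;0 0 0 0 0 0 -.3;0 0 -.4 0 0 0 -.3;0 0 -1 0 0 0 -.3;0 0 -1 0 0 0 -.3;0 0 -1 0 0 0 -.3;0 0 -1 0 0 0 -.3' |sed -n '2p;4p'
python3 -m crank '1 0 0 0 0 0 -.3;1 0 0 0 0 0 -.3;1 0 0 0 0 0 -.3;1 0 0 0 0 0 -.3;1 0 0 0 0 0 -.3;1 0 0 0 0 0 -.3;1 0 0 0 0 0 -.3;1 0 0 0 0 0 -.3;1 0 0 0 0 0 -.3;0 0 0 0 0 0 -.3;0 0 0 0 0 0 -.3' |sed -n '2p;4p'
python3 - <<'E'
from h import *
p,d=cams.snapshot('top')
for n,w,f in[('white',(430,560,20,75),white),('green',(430,560,-20,50),green),('brown',(430,540,-50,0),brown)]:print(n,fit('top',p,.101,w,f))
print('wall',fit('top',p,.096,(430,550,60,110),blue),monitor.get_state()['time_s'])
cv2.imwrite('pics/t6.png',cv2.resize(p[110:260,170:450],None,fx=2.8,fy=2.8,interpolation=2))
E
```

```text
tcp_pos: [0.4916, -0.0417, 0.1073]
force: [1.4, -13.5, 3.3]
tcp_pos: [0.4915, -0.0384, 0.2182]
force: [0.2, 0.3, -0.1]
tcp_pos: [0.4845, -0.2635, 0.2166]
force: [-0.3, -0.3, -0.4]
white ctr 495.6 55.6 mean 495.3 55.2 size 58 x 31 long-axis -1.4deg
green ctr 491.0 22.0 mean 491.6 21.8 size 59 x 27 long-axis 0.0deg
brown None
wall ctr 490.2 78.2 mean 488.3 77.7 size 76 x 13 long-axis 4.0deg 60.9
```

View pics/t6.png

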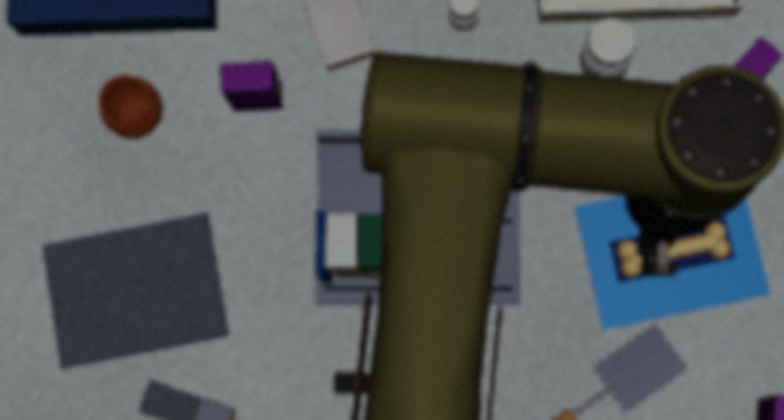

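```bash
python3 - <<'E'
from h import *
p,d=cams.snapshot('side');cv2.imwrite('pics/s7.png',cv2.resize(p[130:270,270:410],None,fx=4,fy=4,interpolation=2))
E
```

```text
(no output)
```

View pics/s7.png

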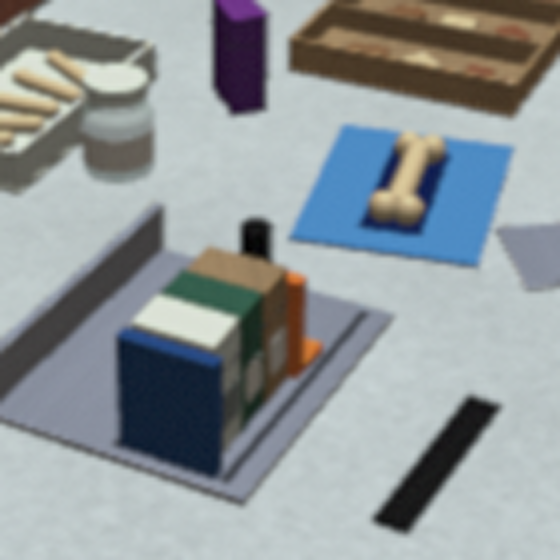

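The row is snug and upright at crop (210,310), with the stop against brown at (297,320) and the bone on the strip at (408,180). The robot is clear of everything.

```bash
python3 -c "
from bench import sign_off
print(sign_off())"
```

```text
the job is handed in; nothing more can be done
None
```

The job is handed in at about 61 s of the 131 s allowed: the bone lies along the dark strip, white, green and brown stand packed snug in the rack between wall and stop, and I left the pot alone.

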